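# Put two cleaned aquarium filters back together

### The arm

A 6-joint arm with a two-finger parallel gripper is mounted at the origin on the work surface. World frame = base frame: x ahead of the robot, y to its left, z up, the work surface at z = 0. Lengths are in m, angles in rad, forces in N, time in s.
With the tool pointing down it reaches from about 0.3 to 0.775 m from the base axis. Payload 14.6 kg.
Tool frame: the origin (TCP) lies on the centre line of the jaws, within the pads' length; the fingertips stand 19 mm ahead of it and the grasp point (between the pads) is the TCP; y points along the fingers, x is the direction in which the jaws open and shut, and the axes are right-handed (so a half turn about y gives the same grasp; the last joint's range is limited). The gripper opens to 94 mm and grips with 3 to 60 N. Pads are 16 mm wide; open, the fingers measure 119 mm over their backs; the gripper's body (75 mm by 177 mm) begins 78 mm behind the grasp point.
Start: joints at [-1.184, 0.3, 1.521, -0, 1.321, -0.067], TCP at [0.241, -0.494, 0.224] pointing down, gripper open.
Joint ranges: [-3.03, 3.03], [-0.79, 2.21], [0.23, 2.52], [-1.04, 4.18], [0, 3.07], [-2.55, 2.55]. Speed limits (rad/s): [2.22, 2.22, 2.57, 3.14, 3.14, 3.14].

### API

Orientations are given as [roll, pitch, yaw] about the fixed x, y, z axes, in that order (R = Rz(yaw) Ry(pitch) Rx(roll)).
In Python, from station import ctrl, optics gives the robot as it stands.
- The arm moves only by the tool jog_arm, never from a script. Its argument "targets" is a list of rows, each a list of 3 entries, a list of its own where there are three numbers: the finger opening in cm, from 0 to 9.4, then the shift along the tool's x, y, z in cm, then the turn about the tool's y in rad. A call has 1 to 10 rows; each row is the pose to reach, as a shift and turn from the pose commanded when the call began, along the tool's axes at that moment; what a row does not reach only later rows make up. A row lasts 1/10 s, in which the tool goes at most 50 mm and 8.59 degrees, less where a joint would pass 70% of its speed; a pose out of reach is approached as far as the arm can. A call with a gripper value outside its range is refused whole. The fingers move at their own pace and stop on an object; "grip_force" is the grip in N (left out, the last holds). Time passes only in rows, so rows that repeat a pose let the fingers close. It gives the time, the measured TCP pose, the force and the opening at its end, in the units of the state.
- ctrl.get_obs(): the state, without advancing time (a new reading comes with each control period).
- optics.camera(name): name is "scene" or "top" or "wrist"; returns a dict with "img" (400x640x3 uint8, red, green, blue), "range_z" (400x640 float32, m along the optical axis (not along the pixel's ray), 0 where there is no reading), "camera_matrix" (3x3 intrinsics, pixels), "world_to_cam" (4x4, takes a point from world to camera coordinates); the wrist camera has in their place "mount" (4x4, takes a point from camera to tool coordinates, whose origin is the TCP and whose axes are the tool frame's). Camera axes: x right, y up, looking along -z (the intrinsics and any distortion apply to the point x, -y, -z); pixel columns grow to the right and rows downward; lengths in m; the calibration is good to about 2 mm. A picture is of the moment at which its call begins: read the wrist's pose just before it.
- ctrl.hand_in(): hands the job in, once; it reports no verdict.
The state is a dict: "time_s": time; "qpos": joint angles; "joint_vel": joint speeds; "tau": joint torques, N m; "ee_pos": TCP position; "eef_rot": TCP orientation; "force": force on the tool from outside, world axes, zero at the start; "moment": the same for the moment, N m; "grip_width": finger opening in m.
Only numpy, scipy, OpenCV 4.12 (cv2) and the standard library are available. Lean on these libraries where they do the work, as an engineer would, in place of code of your own. Each camera call takes 0.05 s, during which the arm holds its last target. There are 200 camera calls.

### The job

Two aquarium filters, a large and a small one, have been washed out and their parts lie about the board: put each filter back together, its media basket down into the housing of its own size and then its pump head on top, seated flat on the rim all round. Set every part down without dropping it, and leave the other things on the board where they are.

Things in the scene. Friction and masses are not known exactly. Their poses are not given: they have to be found in the camera images.
- housing_large: large filter housing: empty dark plastic box, open at the top, 100 (x) by 76 (y) mm, 105 mm high to the rim, intake slots low on its end faces. Walls 3 mm, inside 94 by 70 mm, inner floor 8 mm above the board. Fixed by suction feet. Origin: centre of the underside; z up, x along the long side.
- housing_small: small filter housing: empty dark plastic box, open at the top, 78 (x) by 60 (y) mm, 80 mm high to the rim, intake slots low on its end faces. Walls 3 mm, inside 72 by 54 mm, inner floor 8 mm above the board. Fixed by suction feet. Origin: centre of the underside; z up, x along the long side.
- basket_large: large media basket: dark grid basket of cream ceramic tubes, 78 (x) by 54 (y) mm, 84 mm high; over its middle an upright bail: grip bar along x, 48 long, 10 wide, 10 thick, top 117 mm above the underside. Fits its housing with 8 mm to spare each side, either way round; handle then 20 mm above the rim. 340 g. Origin: centre of underside; z up, x along the long side.
- basket_small: small media basket: dark grid basket of cream ceramic tubes, 56 (x) by 38 (y) mm, 60 mm high; over its middle an upright bail: grip bar along x, 34 long, 10 wide, 10 thick, top 92 mm above the underside. Fits its housing with 8 mm to spare each side, either way round; handle then 20 mm above the rim. 190 g. Origin: centre of underside; z up, x along the long side.
- head_large: large pump head: dark grey, 100 (x) by 76 (y) mm like its housing. From the underside up: lip 84 by 60, 8 mm deep, goes inside the rim; hollow shell 8-36 mm, its step rests on the rim; flat-sided motor block 60 (x) by 44 (y), 36-70 mm, dial to 77, grey nozzle to -x. Fits either way round. 420 g. Origin: centre of the lip's underside; z up, x along the long side.
- head_small: small pump head: dark grey, 78 (x) by 60 (y) mm like its housing. From the underside up: lip 62 by 44, 8 mm deep, goes inside the rim; hollow shell 8-36 mm, its step rests on the rim; flat-sided motor block 46 (x) by 36 (y), 36-70 mm, dial to 77, grey nozzle to -x. Fits either way round. 280 g. Origin: centre of the lip's underside; z up, x along the long side.
- food_tin: Round fish-food tin, 42 mm across, 58 mm high; not part of the job. Origin: centre of the underside.
- scraper: Magnetic glass scraper, black block 46 by 28 mm with a grip on top, 36 mm high; not part of the job. Origin: centre of the underside.
- conditioner: White bottle of water conditioner, 48 mm across, 125 mm high, at the right edge of the parts; not part of the job. Origin: centre of the underside.
- brush: Tube-cleaning brush, 180 mm long, 24 mm thick, blue handle and white bristles, lying at the left edge of the parts; not part of the job. Origin: on the board under its middle; x along it, handle to -x.
Not all that is in view belongs to the job. What is shaped like the head_large but orange is not meant. Leave any red look-alike of the basket_large alone.

How it is judged:
By the outcome, as a careful person would: the job done as asked, in the order asked, and still so for the second after the job is handed in, with the robot touching nothing.
It also fails if it takes over 112 s, if anything falls off the work surface, if the arm or the gripper's body presses on something with over 40 N, if the wrist force passes 120 N, or if a joint passes its speed limit or range.

## Working session

There is one attempt and no reset: what is moved stays moved. The work goes in short steps, Python scripts to look and compute and a tool call to move; the robot and the scene stay as the last step left them, time stands still between calls to the robot, and variables do not carry over. Pictures are saved under pics/ and viewed, about 12 in all and at most 16, crops included, and the job is handed in when it is done.

Besides the shell and the picture viewer there is one more tool, called after "Emit:" as a command line: name --argument value ..., lists and objects as JSON in quotes. jog_arm: Moves the arm, as the interface text tells. Its arguments: {"type":"object","properties":{"targets":{"type":"array","items":{"type":"array"}},"grip_force":{"type":"number"}},"required":["targets"]}

```bash
ls; mkdir -p pics
cat > h.py <<'E'
import numpy as np,cv2
from station import ctrl,optics
from scipy.spatial.transform import Rotation as R
def obs():
    o=ctrl.get_obs();return o
def pts(c,T=None):
    """world points per pixel"""
    z=c["range_z"];K=c["camera_matrix"]
    v,u=np.mgrid[0:z.shape[0],0:z.shape[1]]
    p=np.stack([(u-K[0,2])/K[0,0]*z,-(v-K[1,2])/K[1,1]*z,-z,np.ones_like(z)],-1)
    if T is None:T=np.linalg.inv(c["world_to_cam"])
    return (p@T.T)[...,:3]
def save(n,img,s=1):
    cv2.imwrite("pics/"+n,cv2.resize(img[...,::-1],None,fx=s,fy=s,interpolation=cv2.INTER_CUBIC))
E
python3 - <<'E'
from h import *
o=obs();print({k:np.round(v,3) for k,v in o.items()})
for n in("scene","top"):
    c=optics.camera(n);save(n+"0.png",c["img"],1.25);np.savez(n+"0.npz",P=pts(c),img=c["img"]);print(n,c.keys(),c["camera_matrix"],np.round(c["world_to_cam"],3))
E
```

```text
pics
{'time_s': np.float64(0.0), 'qpos': array([-1.184,  0.3  ,  1.522, -0.   ,  1.321, -0.067]), 'joint_vel': array([-0.   ,  0.001,  0.001,  0.001, -0.001,  0.001]), 'tau': array([-0.0000e+00, -5.3181e+01, -3.5274e+01,  7.1000e-02,  2.4000e-02,
       -0.0000e+00]), 'ee_pos': array([ 0.241, -0.494,  0.224]), 'eef_rot': array([-1.571e+00,  1.000e-03, -1.117e+00]), 'force': array([-0.123,  0.677,  0.428]), 'moment': array([-0.027,  0.053,  0.035]), 'grip_width': np.float64(0.094)}
scene dict_keys(['img', 'range_z', 'camera_matrix', 'world_to_cam']) [[434.76074345   0.         323.52280686]
 [  0.         434.76074345 199.50720777]
 [  0.           0.           1.        ]] [[-0.341  0.94  -0.01   0.193]
 [-0.538 -0.187  0.822  0.281]
 [ 0.771  0.286  0.569 -1.538]
 [ 0.     0.     0.     1.   ]]
top dict_keys(['img', 'range_z', 'camera_matrix', 'world_to_cam']) [[418.72158905   0.         314.65891076]
 [  0.         418.72158905 197.50293665]
 [  0.           0.           1.        ]] [[ 0.017 -1.     0.009 -0.   ]
 [ 0.994  0.017  0.108 -0.578]
 [-0.109  0.007  0.994 -1.16 ]
 [ 0.     0.     0.     1.   ]]
```

View pics/top0.png

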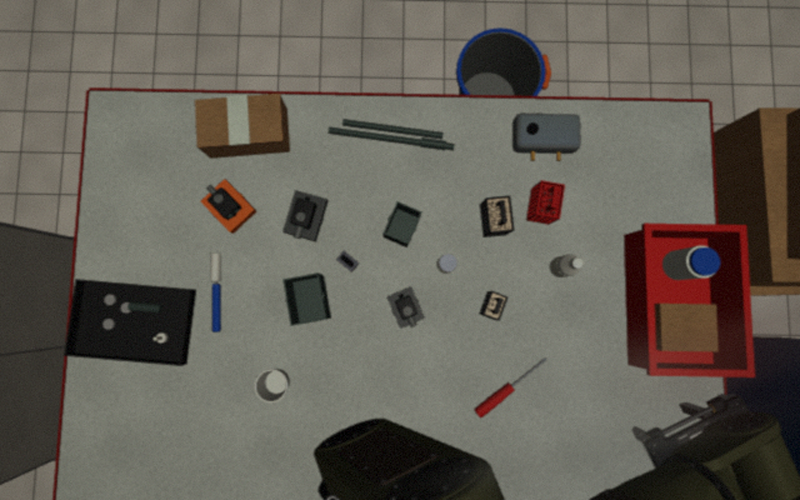

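View pics/scene0.png

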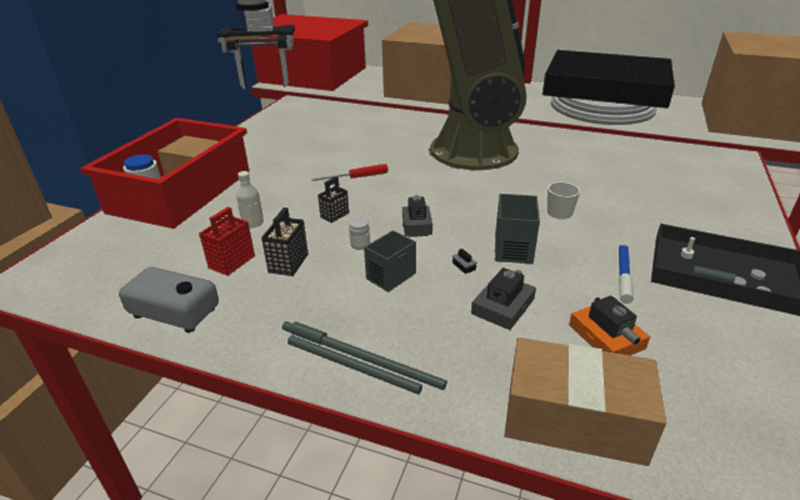

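The top picture (800 px wide) shows these parts:

| Part | Pixel |
|---|---|
| basket_large (cream/dark) | (497,216) |
| red look-alike basket | (546,201) |
| basket_small | (493,305) |
| head_large (dark grey) | (305,215) |
| orange look-alike head | (228,205) |
| head_small | (405,307) |
| housing_small | (402,223) |
| housing_large | (307,298) |

Confusable things are the red basket, the orange head, and the tray's contents. The dark pieces are the right ones by description.

```bash
cat > seg.py <<'E'
from h import *
t=np.load("top0.npz");s=np.load("scene0.npz");P=t["P"]
print("board z",np.median(P[200:330,200:400,2]), )
obj=dict(hl=(307,298),hs=(402,223),bl=(497,216),bs=(493,305),HL=(305,215),HS=(405,307),red=(546,201),orange=(228,205),tin=(447,264),scr=(347,260),cond=(568,266))
S=s["P"].reshape(-1,3)
for n,(u,v) in obj.items():
    u=int(u/1.25);v=int(v/1.25)
    p0=np.median(P[v-8:v+9,u-8:u+9].reshape(-1,3),0)
    for src,Q in(("top",P.reshape(-1,3)),("scn",S)):
        q=Q[(np.hypot(Q[:,0]-p0[0],Q[:,1]-p0[1])<.075)&(Q[:,2]>.012)]
        if len(q)<20: print(n,src,len(q));continue
        zs=np.percentile(q[:,2],[50,90,99])
        lo={'h':.9}.get(n[0],.5)*zs[2] if n[0] in'h' else .015
        w=q[q[:,2]>lo]
        r=cv2.minAreaRect((w[:,:2]*1000).astype(np.float32))
        hi=q[q[:,2]>zs[2]-.008];rh=cv2.minAreaRect((hi[:,:2]*1000).astype(np.float32))
        f=lambda r:"c(%.0f,%.0f) s(%.0f,%.0f) a%.0f"%(*r[0],*r[1],r[2])
        print(n,src,len(q),np.round(zs*1000),f(r),"| top",f(rh))
E
python3 seg.py
python3 - <<'E'
from h import *
a=np.load("top0.npz")["img"]
save("crop1.png",a[130:280,150:470],2.5)
E
```

```text
board z 1.0956327297639845e-06
hl top 605 [ 74. 105. 108.] c(457,196) s(100,78) a12 | top c(457,197) s(100,76) a12
hl scn 1725 [ 72. 103. 107.] c(457,199) s(107,77) a12 | top c(457,199) s(106,76) a12
hs top 320 [65. 81. 84.] c(628,-8) s(60,78) a67 | top c(628,-8) s(60,78) a67
hs scn 1450 [55. 78. 82.] c(628,-6) s(64,81) a68 | top c(628,-6) s(64,81) a68
bl top 735 [ 77. 112. 119.] c(650,-221) s(79,55) a6 | top c(650,-221) s(48,11) a8
bl scn 1300 [ 67.  93. 118.] c(651,-219) s(84,56) a6 | top c(651,-219) s(50,12) a4
bs top 344 [55. 91. 95.] c(449,-216) s(40,56) a69 | top c(449,-216) s(10,34) a69
bs scn 555 [51. 82. 94.] c(450,-213) s(43,59) a69 | top c(451,-214) s(12,35) a65
HL top 990 [38. 71. 76.] c(644,215) s(78,107) a76 | top c(646,214) s(42,60) a75
HL scn 1558 [38. 71. 76.] c(647,218) s(79,109) a75 | top c(650,216) s(43,61) a74
HS top 1647 [1216. 1216. 1216.] c(440,-20) s(85,62) a26 | top c(448,19) s(0,0) a0
HS scn 623 [37. 71. 76.] c(445,-16) s(82,61) a23 | top c(445,-16) s(46,35) a24
red top 805 [ 76. 108. 119.] c(684,-333) s(56,80) a80 | top c(684,-333) s(11,49) a81
red scn 1463 [ 67.  95. 118.] c(684,-329) s(60,82) a80 | top c(685,-331) s(14,51) a80
orange top 1022 [38. 71. 76.] c(668,394) s(106,78) a46 | top c(667,391) s(58,43) a47
orange scn 1911 [39. 71. 77.] c(672,394) s(110,79) a46 | top c(669,394) s(60,45) a45
tin top 197 [57. 60. 62.] c(541,-110) s(41,40) a89 | top c(543,-111) s(37,38) a46
tin scn 347 [44. 59. 61.] c(545,-108) s(42,42) a35 | top c(543,-109) s(38,38) a36
scr top 199 [ 23.  86. 107.] c(523,136) s(45,88) a47 | top c(505,170) s(21,10) a41
scr scn 370 [ 31.  89. 106.] c(531,141) s(48,91) a38 | top c(505,176) s(19,10) a12
cond top 370 [ 83. 124. 128.] c(540,-371) s(48,42) a20 | top c(541,-376) s(22,21) a15
cond scn 602 [ 68. 113. 126.] c(549,-371) s(38,48) a21 | top c(543,-373) s(25,21) a32
```

View pics/crop1.png

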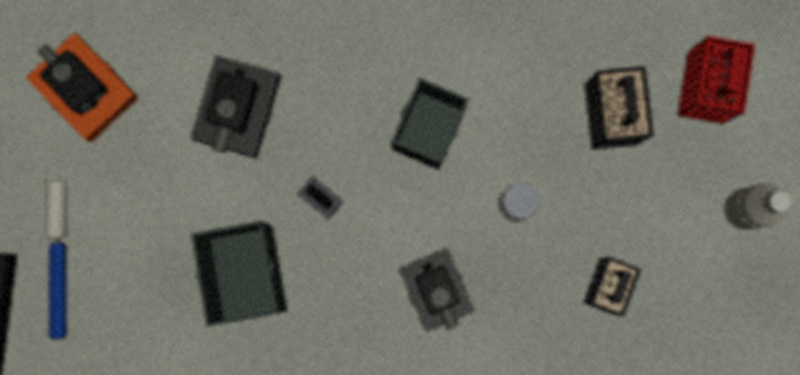

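```bash
cat > go.py <<'E'
import sys
from h import *
# usage: go.py x y z(mm) yaw(deg): shift (cm) and turn from current pose
def go(x,y,z,yaw,o=None):
    o=o or obs();r=R.from_euler('xyz',o["eef_rot"])
    d=r.inv().apply(np.array([x,y,z])/1000-o["ee_pos"])*100
    tx=r.as_matrix()[:,0];cy=np.arctan2(tx[1],tx[0])
    a=-((np.radians(yaw)-cy+np.pi)%(2*np.pi)-np.pi)
    print("at",np.round(o["ee_pos"]*1000,1),"yaw %.2f"%np.degrees(cy),"rpy",np.round(o["eef_rot"],3),"->",np.round(d,2),"turn %.3f"%a,"F",np.round(o["force"],1),"w %.4f t %.1f"%(o["grip_width"],o["time_s"]))
if __name__=="__main__": go(*map(float,sys.argv[1:]))
E
python3 go.py 449.5 -215 220 -111
```

```text
at [ 241.  -494.1  224. ] yaw -64.00 rpy [-1.571e+00  1.000e-03 -1.117e+00] -> [-15.95   0.41  30.97] turn 0.820 F [0.  0.4 0.6] w 0.0935 t 0.1
```

Emit:
jog_arm --targets '[[4,[-16,0.4,31],0.82],[4,[-16,0.4,31],0.82],[4,[-16,0.4,31],0.82],[4,[-16,0.4,31],0.82],[4,[-16,0.4,31],0.82],[4,[-16,0.4,31],0.82],[4,[-16,0.4,31],0.82],[4,[-16,0.4,31],0.82],[4,[-16,0.4,31],0.82],[4,[-16,0.4,31],0.82]]' --grip_force 25

```text
time_s: 1.1
ee_pos: [0.4495, -0.2145, 0.2202]
eef_rot: [-1.571, -0.0, -1.936]
force: [-0.5, -0.5, 0.4]
grip_width: 0.0396
```

```bash
cat > look.py <<'E'
import sys
from h import *
# wrist look: world cloud; save image
def wrist(name=None):
    o=obs();c=optics.camera("wrist")
    T=np.eye(4);T[:3,:3]=R.from_euler('xyz',o["eef_rot"]).as_matrix();T[:3,3]=o["ee_pos"]
    P=pts(c,T@c["mount"])
    if name: save(name,c["img"])
    return P,c,o
def rect(P,cx,cy,rad,z0,z1):
    q=P.reshape(-1,3)*1000
    q=q[(np.hypot(q[:,0]-cx,q[:,1]-cy)<rad)&(q[:,2]>z0)&(q[:,2]<z1)]
    if len(q)<10: print("few",len(q));return
    r=cv2.minAreaRect(q[:,:2].astype(np.float32))
    print(len(q),"z med %.0f p98 %.0f"%(np.median(q[:,2]),np.percentile(q[:,2],98)),"c(%.1f,%.1f) s(%.0f,%.0f) a%.1f"%(*r[0],*r[1],r[2]))
if __name__=="__main__":
    a=sys.argv;P,c,o=wrist(a[6] if len(a)>6 else None);rect(P,*map(float,a[1:6]))
E
python3 look.py 450 -215 60 84 100 w1.png;python3 go.py 449.5 -215 87 -111
```

```text
304 z med 92 p98 94 c(450.2,-215.8) s(9,34) a69.6
at [ 449.2 -215.   220.3] yaw -110.99 rpy [-1.571 -0.    -1.937] -> [-1.000e-02  1.333e+01  3.000e-02] turn 0.000 F [-0.3 -0.6  0.3] w 0.0403 t 1.1
```

View pics/w1.png

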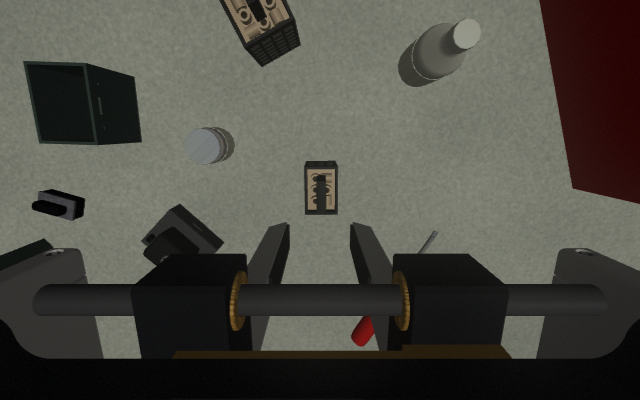

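The wrist view puts the small basket at (321,190), between the fingers, and agrees with the first fix. Now down, grip and lift.

Emit:
jog_arm --targets '[[4,[0,4,0.1],0],[4,[0,8,0.1],0],[4,[0,11,0.1],0],[4,[0,13.3,0.1],0],[4,[0,13.3,0.1],0],[0,[0,13.3,0.1],0],[0,[0,13.3,0.1],0],[0,[0,13.3,0.1],0],[0,[0,13.3,0.1],0],[0,[0,13.3,0.1],0]]'

```text
time_s: 2.15
ee_pos: [0.4508, -0.2152, 0.0882]
eef_rot: [-1.57, -0.0, -1.937]
force: [-0.7, -1.0, 4.6]
grip_width: 0.0096
```

Emit:
jog_arm --targets '[[0,[0,-0.5,0],0],[0,[0,-2,0],0],[0,[0,-5,0],0],[0,[0,-9,0],0],[0,[0,-13,0],0],[0,[0,-15,0],0],[0,[0,-15,0],0]]'

```text
time_s: 2.85
ee_pos: [0.4512, -0.2153, 0.2402]
eef_rot: [-1.566, -0.001, -1.937]
force: [0.3, 0.2, -2.0]
grip_width: 0.0098
```

```bash
python3 go.py 628 -7 235 -113
```

```text
at [ 451.2 -215.3  240.2] yaw -110.97 rpy [-1.566e+00 -1.000e-03 -1.937e+00] -> [-25.78   0.55   9.05] turn 0.035 F [ 0.3  0.2 -2. ] w 0.0098 t 2.9
```

Emit:
jog_arm --targets '[[0,[-2,0,0.7],0],[0,[-6,0,2],0],[0,[-10,0,3.5],0.03],[0,[-14,0,5],0.03],[0,[-18,0.2,6.3],0.03],[0,[-22,0.4,7.7],0.035],[0,[-25,0.5,8.8],0.035],[0,[-25.8,0.5,9.05],0.035],[0,[-25.8,0.5,9.05],0.035],[0,[-25.8,0.5,9.05],0.035]]'

```text
time_s: 3.85
ee_pos: [0.6268, -0.0072, 0.2315]
eef_rot: [-1.572, -0.001, -1.972]
force: [-1.1, -0.7, -1.6]
grip_width: 0.0098
```

```bash
python3 look.py 628 -7 60 74 90 w2.png;python3 go.py 628 -7 95 -113
python3 - <<'E'
from h import *
c=optics.camera("scene");P=pts(c).reshape(-1,3)*1000
q=P[(np.hypot(P[:,0]-628,P[:,1]+7)<60)]
for a,b in((74,90),(140,250)):
    w=q[(q[:,2]>a)&(q[:,2]<b)];print(len(w),w.min(0) if len(w) else'',cv2.minAreaRect(w[:,:2].astype(np.float32)))
E
```

```text
352 z med 80 p98 82 c(647.8,-15.8) s(60,36) a67.5
at [626.8  -7.5 232. ] yaw -113.04 rpy [-1.571 -0.    -1.973] -> [-0.1 13.7  0.1] turn -0.001 F [-0.1  0.1 -1.7] w 0.0095 t 3.9
268 [581.23316577 -48.45235494  74.0842163 ] ((628.3251342773438, -4.935111999511719), (62.205718994140625, 80.6372299194336), 66.93992614746094)
1117 [599.47139143 -34.60226209 143.62351747] ((626.4080810546875, -5.915454864501953), (41.88212966918945, 58.275447845458984), 66.60002899169922)
```

View pics/w2.png

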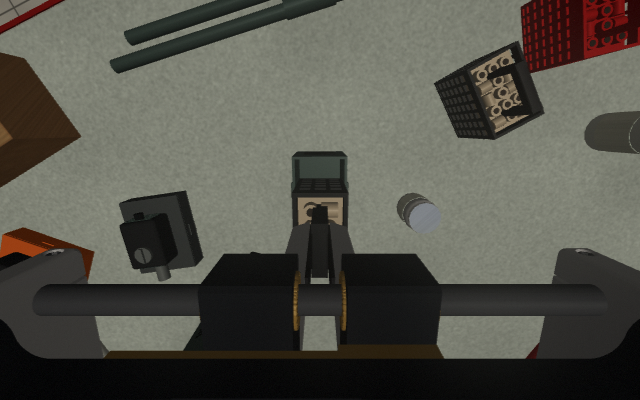

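The view shows the basket hanging over the small housing at (320,195), square to it. Relative offset is about 1.5 mm. Lower it.

Emit:
jog_arm --targets '[[0,[-0.1,3,0.15],0],[0,[-0.1,6,0.15],0],[0,[-0.1,9,0.15],0],[0,[-0.1,11,0.15],0],[0,[-0.1,12.5,0.15],0],[0,[-0.1,13.2,0.15],0],[0,[-0.1,13.4,0.15],0],[0,[-0.1,13.5,0.15],0],[0,[-0.1,13.5,0.15],0]]'

```text
time_s: 4.85
ee_pos: [0.6296, -0.0062, 0.0984]
eef_rot: [-1.569, 0.0, -1.972]
force: [-0.0, 0.7, -2.0]
grip_width: 0.01
```

```bash
python3 go.py 628 -7 95 -113
```

```text
at [629.6  -6.2  98.4] yaw -112.99 rpy [-1.569  0.    -1.972] -> [ 0.13  0.34 -0.11] turn 0.000 F [-0.   0.7 -2. ] w 0.0100 t 4.8
```

Emit:
jog_arm --targets '[[0,[0.05,0.1,-0.05],0],[0,[0.05,0.2,-0.05],0],[0,[0.05,0.2,-0.05],0]]'

```text
time_s: 5.15
ee_pos: [0.6288, -0.0065, 0.0962]
eef_rot: [-1.57, 0.0, -1.972]
force: [-1.4, 0.1, 4.1]
grip_width: 0.0102
```

Emit:
jog_arm --targets '[[0,[0,0.08,0],0],[0,[0,0.08,0],0]]'

```text
time_s: 5.35
ee_pos: [0.629, -0.0066, 0.0962]
eef_rot: [-1.569, 0.0, -1.972]
force: [-4.0, -0.6, 12.1]
grip_width: 0.0096
```

Seated on the floor (12 N). Release and lift away.

Emit:
jog_arm --targets '[[2.2,[0,-0.1,0],0],[2.2,[0,-0.1,0],0],[2.2,[0,-0.1,0],0],[2.2,[0,-1,0],0],[2.2,[0,-4,0],0],[2.2,[0,-8,0],0],[4,[0,-12,0],0],[4,[0,-14,0],0],[4,[0,-14,0],0]]'

```text
time_s: 6.25
ee_pos: [0.6294, -0.0064, 0.2386]
eef_rot: [-1.565, 0.002, -1.972]
force: [0.5, 0.7, -0.1]
grip_width: 0.0393
```

```bash
python3 go.py 650.5 -220 235 -84;python3 look.py 628 -7 70 83 110; python3 look.py 650 -220 60 108 125
```

```text
at [629.4  -6.4 238.6] yaw -112.98 rpy [-1.565  0.002 -1.972] -> [18.84  0.38 10.28] turn -0.506 F [ 0.5  0.7 -0.1] w 0.0393 t 6.2
296 z med 100 p98 102 c(628.1,-7.1) s(9,34) a67.0
923 z med 117 p98 119 c(650.3,-221.2) s(49,12) a8.0
```

Small basket seated: bar top at 100 mm, centred. Next is the large basket.

Emit:
jog_arm --targets '[[4,[18.9,0.3,10.3],-0.52],[4,[18.9,0.3,10.3],-0.52],[4,[18.9,0.3,10.3],-0.52],[4,[18.9,0.3,10.3],-0.52],[4,[18.9,0.3,10.3],-0.52],[4,[18.9,0.3,10.3],-0.52],[4,[18.9,0.3,10.3],-0.52],[4,[18.9,0.3,10.3],-0.52]]'

```text
time_s: 7.15
ee_pos: [0.6497, -0.219, 0.2313]
eef_rot: [-1.571, 0.001, -1.451]
force: [0.5, -0.8, 1.1]
grip_width: 0.0401
```

```bash
python3 look.py 650 -220 60 110 125;python3 go.py 650.4 -220.7 112 -83
```

```text
479 z med 117 p98 119 c(650.5,-221.7) s(49,9) a7.1
at [ 649.7 -219.   231.6] yaw -83.12 rpy [-1.571  0.    -1.451] -> [ 0.18 11.96  0.05] turn -0.002 F [-0.7  0.2 -0.4] w 0.0400 t 7.2
```

Emit:
jog_arm --targets '[[4,[0.2,4,0.1],0],[4,[0.2,8,0.1],0],[4,[0.2,11,0.1],0],[4,[0.2,11.9,0.1],0],[4,[0.2,11.9,0.1],0],[0,[0.2,11.9,0.1],0],[0,[0.2,11.9,0.1],0],[0,[0.2,11.9,0.1],0],[0,[0.2,11.9,0.1],0],[0,[0.2,11.9,0.1],0]]' --grip_force 35

```text
time_s: 8.2
ee_pos: [0.6509, -0.2225, 0.1134]
eef_rot: [-1.57, -0.0, -1.452]
force: [-1.3, 1.6, 3.5]
grip_width: 0.0098
```

Emit:
jog_arm --targets '[[0,[0,-0.5,0],0],[0,[0,-2,0],0],[0,[0,-5,0],0],[0,[0,-9,0],0],[0,[0,-13,0],0],[0,[0,-16,0],0],[0,[0,-16.5,0],0],[0,[0,-16.5,0],0]]'

```text
time_s: 9.0
ee_pos: [0.6508, -0.2225, 0.2779]
eef_rot: [-1.57, -0.0, -1.452]
force: [-0.0, 0.5, -3.7]
grip_width: 0.0095
```

```bash
python3 go.py 457 197 275 -78; python3 look.py 457 197 70 98 112
```

```text
at [ 650.8 -222.5  277.9] yaw -83.20 rpy [-1.57  -0.    -1.452] -> [-43.95   0.26 -14.27] turn -0.091 F [-0.   0.5 -3.7] w 0.0095 t 9.0
54 z med 100 p98 104 c(506.2,168.6) s(16,4) a8.1
```

Emit:
jog_arm --targets '[[0,[-2,0,-0.65],0],[0,[-6,0,-2],0],[0,[-11,0,-3.6],-0.03],[0,[-15.5,0,-5],-0.05],[0,[-20,0,-6.5],-0.06],[0,[-24.5,0,-8],-0.09],[0,[-29,0,-9.4],-0.09],[0,[-33.5,0.2,-10.9],-0.09],[0,[-38,0.2,-12.3],-0.09],[0,[-41,0.2,-13.3],-0.09]]'

```text
time_s: 10.05
ee_pos: [0.468, 0.1709, 0.2737]
eef_rot: [-1.574, 0.0, -1.361]
force: [0.4, 0.0, -3.5]
grip_width: 0.0097
```

```bash
python3 go.py 457 197 275 -78
```

```text
at [468.  170.9 273.7] yaw -77.96 rpy [-1.574  0.    -1.361] -> [-2.79 -0.13 -0.54] turn 0.001 F [ 0.4  0.  -3.5] w 0.0097 t 10.1
```

Emit:
jog_arm --targets '[[0,[-1.5,0,-0.3],0],[0,[-2.6,0,-0.5],0],[0,[-2.6,0,-0.5],0],[0,[-2.6,0,-0.5],0],[0,[-2.6,0,-0.5],0]]'

```text
time_s: 10.55
ee_pos: [0.4601, 0.1924, 0.2753]
eef_rot: [-1.571, -0.0, -1.363]
force: [0.0, -0.8, -3.9]
grip_width: 0.0096
```

```bash
python3 go.py 457 197 120 -78;python3 look.py 457 197 70 98 112 w3.png
python3 - <<'E'
from h import *
for n in("scene","top"):
    c=optics.camera(n);P=pts(c).reshape(-1,3)*1000
    q=P[(np.hypot(P[:,0]-457,P[:,1]-197)<70)]
    for a,b in((98,112),(155,251)):
        w=q[(q[:,2]>a)&(q[:,2]<b)];print(n,len(w), w[:,2].min() if len(w) else'',np.round(np.hstack([np.ravel(k) for k in cv2.minAreaRect(w[:,:2].astype(np.float32))])) if len(w)>5 else'')
E
```

```text
at [460.1 192.4 275.3] yaw -78.10 rpy [-1.571 -0.    -1.363] -> [-0.51 15.53 -0.2 ] turn -0.002 F [ 0.  -0.8 -3.9] w 0.0096 t 10.6
298 z med 105 p98 107 c(493.4,205.4) s(27,75) a13.1
scene 286 98.05264791904511 [458. 199. 104.  78.  12.]
scene 1136 162.72990233959626 [459. 194.  87.  54.  12.]
top 28 99.41633551357954 [418. 189.  22.  76.  12.]
top 173 159.23122697537195 [456. 191.  71.  54.  12.]
```

View pics/w3.png

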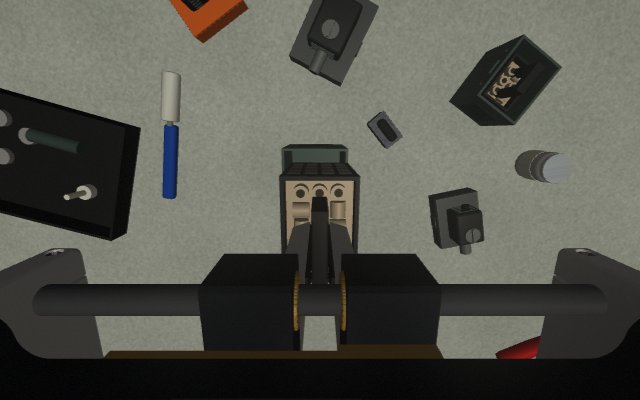

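The basket is over the large housing at (320,180), 5 mm to the right of it. Correct that and lower.

Emit:
jog_arm --targets '[[0,[-0.5,1,-0.2],0],[0,[-0.5,4,-0.2],0],[0,[-0.5,8,-0.2],0],[0,[-0.5,11,-0.2],0],[0,[-0.5,13.5,-0.2],0],[0,[-0.5,14.7,-0.2],0],[0,[-0.5,15.1,-0.2],0],[0,[-0.5,15.2,-0.2],0],[0,[-0.5,15.2,-0.2],0]]'

```text
time_s: 11.6
ee_pos: [0.4573, 0.1979, 0.1246]
eef_rot: [-1.569, 0.0, -1.362]
force: [0.7, -0.7, -3.5]
grip_width: 0.0096
```

Emit:
jog_arm --targets '[[0,[0,0.1,0],0],[0,[0,0.2,0],0],[0,[0,0.2,0],0]]'

```text
time_s: 11.9
ee_pos: [0.4569, 0.1978, 0.1218]
eef_rot: [-1.57, 0.0, -1.362]
force: [-0.3, 0.3, -4.1]
grip_width: 0.0096
```

Emit:
jog_arm --targets '[[0,[0,0.1,0],0],[0,[0,0.1,0],0]]'

```text
time_s: 12.1
ee_pos: [0.4571, 0.1979, 0.1212]
eef_rot: [-1.57, 0.0, -1.362]
force: [-2.3, 0.7, 3.9]
grip_width: 0.0098
```

Emit:
jog_arm --targets '[[0,[0,0.06,0],0],[0,[0,0.06,0],0]]'

```text
time_s: 12.3
ee_pos: [0.4572, 0.1981, 0.1212]
eef_rot: [-1.569, 0.001, -1.362]
force: [-4.8, 1.6, 10.7]
grip_width: 0.0098
```

Seated. Release, lift, and head for head_small.

Emit:
jog_arm --targets '[[2.5,[0,-0.1,0],0],[2.5,[0,-0.1,0],0],[2.5,[0,-0.1,0],0],[2.5,[0,-1,0],0],[2.5,[0,-4,0],0],[2.5,[0,-8,0],0],[6.5,[0,-11,0],0],[6.5,[0,-11,0],0]]'

```text
time_s: 13.1
ee_pos: [0.4581, 0.1981, 0.2346]
eef_rot: [-1.564, 0.001, -1.362]
force: [-0.5, 0.0, -0.3]
grip_width: 0.0373
```

```bash
python3 go.py 445 -16 220 -66;python3 look.py 457 197 40 113 150;python3 look.py 445 -16 60 64 74;python3 look.py 445 -16 60 15 40
```

```text
at [458.1 198.1 234.6] yaw -78.04 rpy [-1.564e+00  1.000e-03 -1.362e+00] -> [20.68  1.41 -5.73] turn -0.210 F [-0.5  0.  -0.3] w 0.0373 t 13.1
541 z med 125 p98 127 c(456.5,198.4) s(48,10) a12.0
1011 z med 70 p98 74 c(446.9,-16.1) s(54,36) a24.9
1615 z med 36 p98 38 c(444.7,-16.4) s(75,62) a23.6
```

Emit:
jog_arm --targets '[[6,[20.7,1.4,-5.7],-0.21],[6,[20.7,1.4,-5.7],-0.21],[6,[20.7,1.4,-5.7],-0.21],[6,[20.7,1.4,-5.7],-0.21],[6,[20.7,1.4,-5.7],-0.21],[6,[20.7,1.4,-5.7],-0.21],[6,[20.7,1.4,-5.7],-0.21]]'

```text
time_s: 13.95
ee_pos: [0.4437, -0.0163, 0.2153]
eef_rot: [-1.572, 0.001, -1.153]
force: [-0.4, 0.7, 0.1]
grip_width: 0.0603
```

```bash
python3 look.py 445 -16 60 64 73 w4.png;python3 look.py 445 -16 60 33 40;python3 go.py 446 -16 59 -66
```

```text
1144 z med 70 p98 72 c(446.1,-17.1) s(55,36) a23.9
1642 z med 36 p98 38 c(443.1,-18.4) s(78,60) a24.0
at [443.9 -15.6 215.7] yaw -65.94 rpy [-1.571e+00  1.000e-03 -1.151e+00] -> [ 0.13 15.67  0.18] turn 0.001 F [ 0.8  0.5 -1.1] w 0.0597 t 14.1
```

View pics/w4.png

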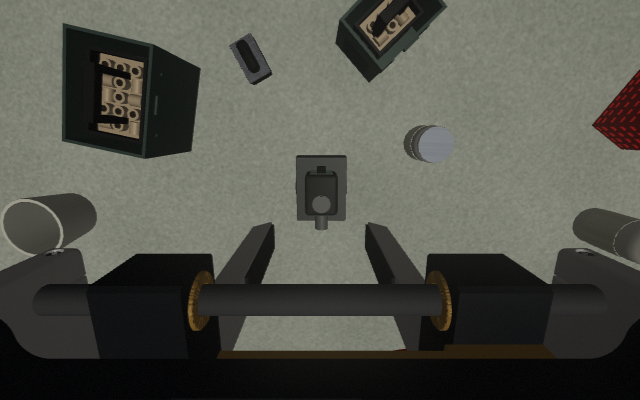

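The view shows the head at (321,188), aligned between the jaws. Both basket bars stand upright in their housings.

Emit:
jog_arm --targets '[[6,[0.2,4,0],0],[6,[0.2,8,0],0],[6,[0.2,12,0],0],[6,[0.2,14.8,0],0],[6,[0.2,15.6,0],0],[6,[0.2,15.6,0],0],[0,[0.2,15.6,0],0],[0,[0.2,15.6,0],0],[0,[0.2,15.6,0],0],[0,[0.2,15.6,0],0]]' --grip_force 35

```text
time_s: 15.05
ee_pos: [0.4452, -0.0184, 0.0609]
eef_rot: [-1.569, -0.001, -1.152]
force: [-1.8, 0.8, 8.1]
grip_width: 0.0359
```

Emit:
jog_arm --targets '[[0,[0,0,0],0],[0,[0,0,0],0],[0,[0,-0.5,0],0],[0,[0,-2,0],0],[0,[0,-5,0],0],[0,[0,-9,0],0],[0,[0,-13,0],0],[0,[0,-14,0],0],[0,[0,-14,0],0],[0,[0,-14,0],0]]'

```text
time_s: 16.05
ee_pos: [0.4441, -0.0184, 0.1985]
eef_rot: [-1.573, 0.001, -1.152]
force: [0.0, 0.1, -3.4]
grip_width: 0.0357
```

```bash
python3 go.py 628 -7 200 -113
```

```text
at [444.1 -18.4 198.5] yaw -66.01 rpy [-1.573e+00  1.000e-03 -1.152e+00] -> [ 6.44 -0.19 17.26] turn 0.820 F [ 0.   0.1 -3.4] w 0.0357 t 16.1
```

Emit:
jog_arm --targets '[[0,[0.6,0,1.5],0.1],[0,[1.5,0,4],0.22],[0,[2.6,0,7],0.36],[0,[3.7,0,10],0.5],[0,[4.8,0,13],0.64],[0,[5.8,0,15.5],0.76],[0,[6.4,-0.2,17.1],0.82],[0,[6.4,-0.2,17.2],0.82],[0,[6.4,-0.2,17.2],0.82],[0,[6.4,-0.2,17.2],0.82]]'

```text
time_s: 17.05
ee_pos: [0.6271, -0.007, 0.201]
eef_rot: [-1.573, -0.001, -1.971]
force: [0.2, 0.3, -3.0]
grip_width: 0.0356
```

```bash
cat > chk.py <<'E'
import sys
from look import *
# chk.py x y  zrim  : rim and carried head footprints from scene and top, wrist rim
x,y,zr,zu=map(float,sys.argv[1:5])
P,c,o=wrist();print("wrist rim");rect(P,x,y,65,zr-3,zr+5)
for n in("scene","top"):
    c=optics.camera(n);P=pts(c);print(n);rect(P,x,y,75,zr-6,zr+5);rect(P,x,y,75,zu,zu+32)
E
python3 go.py 628 -7 132 -113; python3 chk.py 628 -7 80 140
```

```text
at [627.1  -7.  201. ] yaw -112.92 rpy [-1.573e+00 -1.000e-03 -1.971e+00] -> [-0.04  6.9   0.1 ] turn 0.001 F [ 0.2  0.3 -3. ] w 0.0356 t 17.1
wrist rim
328 z med 80 p98 82 c(657.9,-20.0) s(60,14) a67.2
scene
274 z med 79 p98 83 c(628.3,-6.1) s(63,81) a67.4
396 z med 161 p98 172 c(646.1,6.5) s(50,97) a28.5
top
few 0
few 1
```

Emit:
jog_arm --targets '[[0,[0,2,0.2],0],[0,[0,4,0.2],0],[0,[0,5,0.2],0],[0,[0,5.6,0.2],0],[0,[0,6,0.2],0],[0,[0,6.2,0.2],0],[0,[0,6.4,0.2],0],[0,[0,6.4,0.2],0]]'

```text
time_s: 18.0
ee_pos: [0.6299, -0.0078, 0.1382]
eef_rot: [-1.57, 0.0, -1.972]
force: [-0.5, -0.8, -2.4]
grip_width: 0.0354
```

```bash
python3 go.py 629 -7.7 132 -113
```

```text
at [629.9  -7.8 138.2] yaw -112.99 rpy [-1.57   0.    -1.972] -> [ 0.03  0.62 -0.08] turn 0.000 F [-0.5 -0.8 -2.4] w 0.0354 t 18.0
```

Emit:
jog_arm --targets '[[0,[0,0.15,-0.05],0],[0,[0,0.3,-0.05],0],[0,[0,0.35,-0.05],0],[0,[0,0.35,-0.05],0]]'

```text
time_s: 18.4
ee_pos: [0.6293, -0.0075, 0.1345]
eef_rot: [-1.571, -0.0, -1.972]
force: [0.6, 1.0, -2.0]
grip_width: 0.0358
```

Emit:
jog_arm --targets '[[0,[0,0.1,0],0],[0,[0,0.15,0],0],[0,[0,0.15,0],0]]'

```text
time_s: 18.7
ee_pos: [0.6293, -0.0075, 0.1331]
eef_rot: [-1.571, -0.0, -1.972]
force: [-0.2, -0.2, -2.3]
grip_width: 0.0356
```

Emit:
jog_arm --targets '[[0,[0,0.1,0],0],[0,[0,0.1,0],0]]'

```text
time_s: 18.9
ee_pos: [0.6294, -0.0075, 0.133]
eef_rot: [-1.57, 0.0, -1.972]
force: [-3.1, 0.2, 4.5]
grip_width: 0.0359
```

Emit:
jog_arm --targets '[[0,[0,0.06,0],0],[0,[0,0.06,0],0]]'

```text
time_s: 19.1
ee_pos: [0.6294, -0.0075, 0.133]
eef_rot: [-1.57, 0.0, -1.972]
force: [-5.5, 0.1, 9.5]
grip_width: 0.0359
```

Contact at the expected height for a seated head. Release and check.

Emit:
jog_arm --targets '[[5.5,[0,-0.1,0],0],[5.5,[0,-0.1,0],0],[5.5,[0,-0.1,0],0],[5.5,[0,-1,0],0],[5.5,[0,-4,0],0],[5.5,[0,-8,0],0],[6.8,[0,-10,0],0],[6.8,[0,-10,0],0]]'

```text
time_s: 19.9
ee_pos: [0.6303, -0.0076, 0.2354]
eef_rot: [-1.565, 0.002, -1.972]
force: [-0.4, 0.1, -0.2]
grip_width: 0.0666
```

```bash
python3 go.py 646 215 235 -105
python3 - <<'E'
from look import *
P,c,o=wrist("w5.png")
rect(P,628,-7,70,103,112);rect(P,628,-7,60,138,145);rect(P,646,215,70,33,40);rect(P,646,215,70,64,73)
c=optics.camera("scene");P=pts(c);rect(P,628,-7,70,105,112)
q=P.reshape(-1,3)*1000;q=q[(np.hypot(q[:,0]-628,q[:,1]+7)<60)&(abs(q[:,2]-108)<5)]
print("shell plane slopes",np.linalg.lstsq(np.c_[q[:,:2]-[628,-7],np.ones(len(q))],q[:,2],rcond=None)[0])
save("s5.png",c["img"][120:330,220:470],3)
E
```

```text
at [630.3  -7.6 235.4] yaw -112.99 rpy [-1.565  0.002 -1.972] -> [-21.1    0.04  -7.25] turn -0.139 F [-0.4  0.1 -0.2] w 0.0666 t 19.9
2125 z med 108 p98 110 c(627.3,-6.3) s(60,78) a67.0
1474 z med 142 p98 144 c(628.9,-7.2) s(36,50) a66.7
1524 z med 36 p98 38 c(658.5,211.9) s(77,79) a75.2
1165 z med 70 p98 72 c(660.6,210.5) s(44,50) a73.0
301 z med 109 p98 111 c(628.0,-4.4) s(62,80) a67.4
shell plane slopes [-1.18087624e-02 -1.60502051e-03  1.08441176e+02]
```

View pics/s5.png

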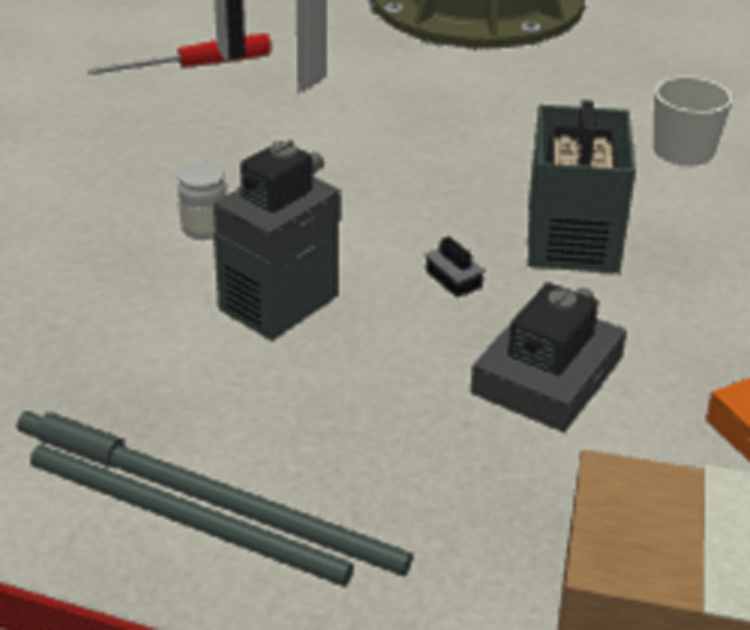

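The small filter at (275,240) in the crop has its head seated flush: shell top at 108 mm, level. On to head_large.

Emit:
jog_arm --targets '[[6.8,[-21.1,0,-7.2],-0.14],[6.8,[-21.1,0,-7.2],-0.14],[6.8,[-21.1,0,-7.2],-0.14],[6.8,[-21.1,0,-7.2],-0.14],[6.8,[-21.1,0,-7.2],-0.14],[6.8,[-21.1,0,-7.2],-0.14],[6.8,[-21.1,0,-7.2],-0.14]]'

```text
time_s: 20.7
ee_pos: [0.6451, 0.2145, 0.2298]
eef_rot: [-1.573, -0.001, -1.831]
force: [0.2, -0.7, -0.2]
grip_width: 0.0684
```

```bash
python3 look.py 646 215 70 64 73 w6.png;python3 look.py 646 215 70 33 40;python3 go.py 647 215 59 -105
```

```text
1775 z med 70 p98 72 c(651.7,214.3) s(43,68) a76.0
2581 z med 36 p98 38 c(648.4,214.8) s(76,100) a75.3
at [645.5 213.4 230.8] yaw -105.04 rpy [-1.572e+00 -1.000e-03 -1.833e+00] -> [-0.2  17.18  0.12] turn -0.001 F [-0.3 -0.5  0.1] w 0.0685 t 20.8
```

View pics/w6.png

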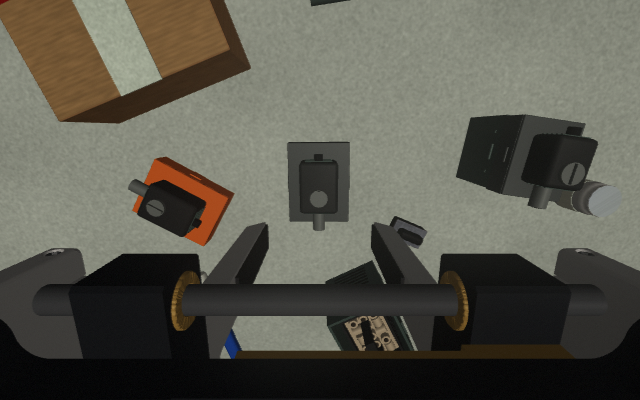

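The grey head is at (319,182), square between the jaws; the orange one is away to the left. Descend and grip.

Emit:
jog_arm --targets '[[6.8,[-0.2,4,0.25],0],[6.8,[-0.2,8,0.25],0],[6.8,[-0.2,12,0.25],0],[6.8,[-0.2,15.5,0.25],0],[6.8,[-0.2,17,0.25],0],[6.8,[-0.2,17.1,0.25],0],[0,[-0.2,17.1,0.25],0],[0,[-0.2,17.1,0.25],0],[0,[-0.2,17.1,0.25],0],[0,[-0.2,17.1,0.25],0]]' --grip_force 40

```text
time_s: 21.8
ee_pos: [0.649, 0.216, 0.062]
eef_rot: [-1.569, 0.001, -1.832]
force: [-1.0, -3.2, 6.9]
grip_width: 0.0436
```

Emit:
jog_arm --targets '[[0,[0,0,0],0],[0,[0,0,0],0],[0,[0,-0.5,0],0],[0,[0,-2,0],0],[0,[0,-5,0],0],[0,[0,-9,0],0],[0,[0,-13,0],0],[0,[0,-17,0],0],[0,[0,-18,0],0],[0,[0,-18,0],0]]'

```text
time_s: 22.8
ee_pos: [0.6486, 0.2163, 0.2417]
eef_rot: [-1.569, 0.001, -1.832]
force: [-0.2, -0.7, -5.8]
grip_width: 0.0438
```

```bash
python3 go.py 457 197.5 235 -78
```

```text
at [648.6 216.3 241.7] yaw -104.96 rpy [-1.569e+00  1.000e-03 -1.832e+00] -> [  6.76   0.63 -18.03] turn -0.471 F [-0.2 -0.7 -5.8] w 0.0438 t 22.8
```

Emit:
jog_arm --targets '[[0,[0.6,0,-1.5],-0.04],[0,[1.6,0,-4.3],-0.12],[0,[2.8,0,-7.5],-0.2],[0,[4,0,-10.7],-0.29],[0,[5.2,0.2,-13.8],-0.38],[0,[6.2,0.4,-16.5],-0.45],[0,[6.7,0.6,-17.8],-0.47],[0,[6.75,0.6,-18],-0.47],[0,[6.75,0.6,-18],-0.47],[0,[6.75,0.6,-18],-0.47]]'

```text
time_s: 23.8
ee_pos: [0.4575, 0.1973, 0.2336]
eef_rot: [-1.572, -0.0, -1.363]
force: [0.8, -0.5, -4.1]
grip_width: 0.0437
```

```bash
python3 go.py 457 197.5 157 -78; python3 chk.py 457 197 105 175
```

```text
at [457.5 197.3 233.6] yaw -78.08 rpy [-1.572 -0.    -1.363] -> [-0.03  7.66 -0.03] turn -0.001 F [ 0.8 -0.5 -4.1] w 0.0437 t 23.8
wrist rim
300 z med 105 p98 107 c(503.2,207.4) s(6,76) a11.9
scene
276 z med 104 p98 108 c(457.7,199.9) s(107,76) a11.5
410 z med 194 p98 207 c(459.9,197.3) s(106,76) a14.8
top
13 z med 106 p98 108 c(424.2,155.2) s(18,8) a0.3
115 z med 206 p98 207 c(456.7,196.9) s(100,76) a12.0
```

Emit:
jog_arm --targets '[[0,[0,2,0],0],[0,[0,4,0],0],[0,[0,5.4,0],0],[0,[0,6.2,0],0],[0,[0,6.6,0],0],[0,[0,6.8,0],0],[0,[0,7,0],0],[0,[0,7,0],0],[0,[0,7,0],0]]'

```text
time_s: 24.85
ee_pos: [0.4572, 0.1974, 0.1648]
eef_rot: [-1.57, 0.0, -1.362]
force: [0.0, 0.0, -4.9]
grip_width: 0.0438
```

Emit:
jog_arm --targets '[[0,[0,0.15,0],0],[0,[0,0.3,0],0],[0,[0,0.35,0],0],[0,[0,0.35,0],0]]'

```text
time_s: 25.25
ee_pos: [0.457, 0.1974, 0.1609]
eef_rot: [-1.571, -0.0, -1.362]
force: [-0.3, 0.8, -4.3]
grip_width: 0.0437
```

Emit:
jog_arm --targets '[[0,[0,0.1,0],0],[0,[0,0.2,0],0],[0,[0,0.2,0],0]]'

```text
time_s: 25.55
ee_pos: [0.4571, 0.1974, 0.159]
eef_rot: [-1.571, 0.0, -1.362]
force: [-1.0, -0.6, -3.2]
grip_width: 0.0438
```

Emit:
jog_arm --targets '[[0,[0,0.08,0],0],[0,[0,0.08,0],0]]'

```text
time_s: 25.75
ee_pos: [0.4571, 0.1974, 0.159]
eef_rot: [-1.57, 0.0, -1.362]
force: [-5.2, -2.3, 5.6]
grip_width: 0.044
```

Emit:
jog_arm --targets '[[0,[0,0.04,0],0],[0,[0,0.04,0],0],[6.3,[0,0,0],0],[6.3,[0,0,0],0],[6.3,[0,0,0],0],[6.3,[0,-1,0],0],[6.3,[0,-4,0],0],[6.3,[0,-8,0],0],[6.3,[0,-10,0],0],[6.3,[0,-10,0],0]]'

```text
time_s: 26.75
ee_pos: [0.4579, 0.1977, 0.2617]
eef_rot: [-1.565, 0.001, -1.362]
force: [0.4, 0.8, -0.2]
grip_width: 0.0631
```

Run:
```python
from look import *
P,c,o=wrist();print(o["grip_width"],o["force"])
rect(P,457,197,70,129,137);rect(P,457,197,70,163,171)
c=optics.camera("scene");P=pts(c);rect(P,457,197,70,130,137);rect(P,628,-7,70,105,112)
for cx,cy,z in((457,197,133),(628,-7,108)):
    q=P.reshape(-1,3)*1000;q=q[(np.hypot(q[:,0]-cx,q[:,1]-cy)<65)&(abs(q[:,2]-z)<5)]
    print("plane",np.round(np.linalg.lstsq(np.c_[q[:,:2]-[cx,cy],np.ones(len(q))],q[:,2],rcond=None)[0],4))
save("s7.png",c["img"][80:330,140:560],1.9)
c=optics.camera("top")["img"];save("t7.png",c,1.25)
```

```text
0.063073886408032 [ 0.37526484  0.75606404 -0.2493517 ]
3608 z med 133 p98 135 c(457.0,197.4) s(100,76) a12.2
2652 z med 167 p98 171 c(461.0,198.3) s(66,44) a12.6
396 z med 134 p98 136 c(458.0,199.4) s(105,75) a11.6
294 z med 109 p98 111 c(627.9,-4.2) s(62,81) a66.8
plane [-1.040000e-02 -2.100000e-03  1.336546e+02]
plane [-1.660000e-02 -9.000000e-03  1.083861e+02]
```

View pics/s7.png

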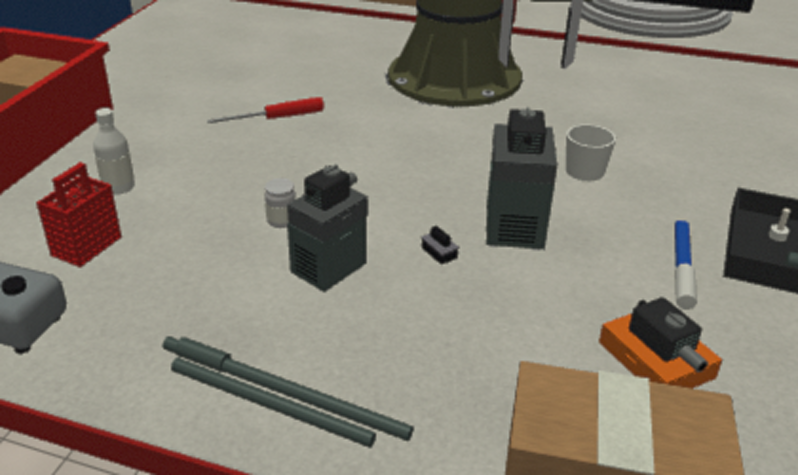

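Both filters stand closed and flush at (328,230) and (522,180). The tin, scraper, bottle, brush, red basket and orange head are undisturbed, and the gripper is clear.

```bash
python3 -c "
from station import ctrl
print(ctrl.hand_in())"
```

```text
the job is handed in; nothing more can be done
None
```

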